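# Fit the heatsinks to the controller board

### The arm

A 7-joint arm with a two-finger parallel gripper is mounted at the origin on the work surface. World frame = base frame: x ahead of the robot, y to its left, z up, the work surface at z = 0. Lengths are in m, angles in rad, forces in N, time in s.
With the tool pointing down it reaches from about 0.425 to 0.875 m from the base axis. Payload 9.9 kg.
Tool frame: the origin (TCP) lies midway between the tips of the shut fingers; the grasp point (between the pads) lies arm.grip_depth behind it (arm.grip_depth is the distance from the TCP to the grasp point, in m); z points along the fingers, y is the line along which they close (so a half turn about z gives the same grasp; the last joint's range is limited). The gripper opens to 85 mm and grips with 20 to 120 N. Pads are 22 mm wide; open, the fingers measure 114 mm over their backs; the gripper's body (76 mm by 85 mm) begins 54 mm behind the grasp point. The pads swing forward as they close: fully open they stand 13 mm farther back than shut.
Start: joints at [-1.271, 0.576, 0.025, 1.437, -0.015, 1.129, -0.057], TCP at [0.253, 0.626, 0.231] pointing down, gripper open.
Joint ranges: [-2.76, 2.76], [-0.34, 2.15], [-1.52, 1.57], [0.19, 2.46], [-1.09, 4.23], [0.17, 1.99], [-2.82, 2.82]. Speed limits (rad/s): [2.22, 2.22, 3.01, 3.01, 3.14, 3.14, 3.14].

### API

Orientations are given as [roll, pitch, yaw] about the fixed x, y, z axes, in that order (R = Rz(yaw) Ry(pitch) Rx(roll)).
In Python, from bench import arm gives the robot as it stands. The module is installed in compiled form; this text tells all that it offers. Calls block until the motion is done:
- arm.movep(position, orientation): joint-space move of the TCP to a pose.
- arm.servo_line(position, attitude=None, speed=0.15, contact_N=None): straight line of the TCP; attitude=None keeps the orientation; speed is the mean speed in m/s. With contact_N (N) it stops when the force on the tool has changed by that much, and returns True; else False.
- arm.set_joints(angles): joint-space move.
- arm.move_gripper(opening): finger opening in m; the grip force is fixed at half the most; returns when the fingers have stopped.
- arm.dwell(seconds).
- arm.solve_ik(position, orientation): joint angles nearest the present ones, or None.
- arm.read_state(): the state.
- arm.grab_frame(name): name is "side" or "top"; returns a dict with "frame" (400x640x3 uint8, red, green, blue), "camera_matrix" (3x3 intrinsics, pixels), "distortion" ([k1, k2, p1, p2, k3] as OpenCV has them; the pictures are not rectified), "world_to_cam" (4x4, takes a point from world to camera coordinates). Camera axes: x right, y down, z forward; pixel columns grow to the right and rows downward; lengths in m; the calibration is good to about 2 mm. A picture is of the moment at which its call begins. There is no depth.
A pose or a line that the arm cannot do raises arm.MotionError and nothing moves.
- arm.finish_job(): hands the job in; it is judged then, once.
Trained networks look in a picture, given as the dict that the camera call returned (one of the last four; its "shot" number tells which), for a name from the list of things; names that differ only in an ending like _2 or _b are one class to them, and where a whole thing is asked for, a point or a joint stands for the part that bears it (a point fixed in the world has none). Each returns a list of dicts, best first, with "confidence" (0 to 1); they miss things now and then, are a little off and sometimes report something else, mostly with a low value. They report only what shows in the picture. A call takes as long as a camera call. They do not tell look-alikes from the thing itself.
- arm.find_in(label, picture): "position" ([x, y, z] in m, in world coordinates, good to about 4 mm: the middle of the surface that is visible of it).
- arm.silhouettes(label, picture): "region" (400x640 bool, what is visible of it).
- arm.pinpoint(label, picture): "position" ([x, y, z] in m, in world coordinates, good to about 4 mm: a listed point, or the origin of a listed thing).
The state is a dict: "clock": time; "joints": joint angles; "qd": joint speeds; "effort": joint torques, N m; "tool_pos": TCP position; "eef_rot": TCP orientation; "contact_force": force on the tool from outside, world axes, zero at the start; "wrist_torque": the same for the moment, N m; "grip_width": finger opening in m; "grip_force": force on a finger pad.
Only numpy, scipy, OpenCV 4.12 (cv2) and the standard library are available. Lean on these libraries where they do the work, as an engineer would, in place of code of your own. Each camera call takes 0.05 s, during which the arm holds its last target. There are 200 camera calls.

### The job

The repaired controller board is ready for its cooling: take the four aluminium heatsinks lying on the mat and set each one, fins up, on the part of the board it was made for - each square sink on the chip a little smaller than itself, the long bar along the row of power transistors. Each must sit flat, centred and square with its part, with all four in place and let go at the end; leave the fan and the solder spool where they are.

Things in the scene. Friction and masses are not known exactly. Their poses are not given: they have to be found in the camera images.
- sink_large: Bare aluminium heatsink, square, 54 x 54 mm and 30 mm tall, with cross-cut fins (about 0.11 kg), loose on the mat the right way up, any yaw. Origin: centre of its underside; z up, x and y along its edges. Sinks, fan and spool lie in shuffled places left and right of the board, on a mat whose top is 2 mm above the bench.
- sink_medium: Bare aluminium heatsink, square, 40 x 40 mm and 26 mm tall, with straight fins (about 0.055 kg), loose on the mat the right way up, any yaw. Origin: centre of its underside; z up, x and y along its edges.
- sink_small: Bare aluminium heatsink, square, 28 x 28 mm and 24 mm tall, with cross-cut fins (about 0.025 kg), loose on the mat the right way up, any yaw. Origin: centre of its underside; z up, x and y along its edges.
- sink_bar: Bare aluminium bar heatsink, 80 mm long (its x axis), 24 mm wide (its y axis) and 26 mm tall, straight fins along its length (about 0.06 kg), loose on the mat the right way up, any yaw. Origin: centre of its underside, z up. It can only be gripped across its width.
- chip_large: Square black chip, 47 x 47 x 3 mm with a grey 20 mm die in its middle, soldered to the green board, so fixed; its flat top is 3 mm above its origin. Origin: centre of its underside (on the board's surface); z up, x and y along its edges. The fixed board is 244 mm square, its surface 12 mm above the bench.
- chip_medium: Square black chip, 35 x 35 x 3 mm with a grey 14 mm die in its middle, soldered to the green board, so fixed; its flat top is 3 mm above its origin. Origin: centre of its underside (on the board's surface); z up, x and y along its edges. The four parts on the board sit at the corners of a 96 mm square, in shuffled places.
- chip_small: Square black chip, 23 x 23 x 3 mm with a grey 10 mm die in its middle, soldered to the green board, so fixed; its flat top is 3 mm above its origin. Origin: centre of its underside (on the board's surface); z up, x and y along its edges. Plugs up to 12 mm tall line two board edges, 58 mm or more from any chip centre; the rest is under 2.5 mm.
- transistor_row: Row of five power transistors, black with grey metal tabs, soldered side by side to the board, so fixed: the row is 68 mm long (its x axis), 15 mm wide (its y axis), its flat tops 4.5 mm above its origin. Origin: centre of the row on the board's surface, z up.
- fan: Small black square cooling fan, 40 x 40 x 20 mm, loose on the mat; not part of the job. Origin: centre of its underside.
- solder_spool: Spool of solder wire standing on its flange, 54 mm across and 38 mm tall, black flanges, loose on the mat; not part of the job. Origin: centre of its underside.
Not all that is in view belongs to the job. What is shaped like the sink_bar but red or yellow is not meant.

How it is judged:
At the end, for the whole second after the job is handed in: Each sink rests released and still on its own part (large, medium, small chip; bar on the row): centre within 8 mm in plan, underside within -2/+3 mm of the part's top, tilt under 0.08 rad, edges within 0.2 rad of the part's (quarter turns allowed for square sinks) (horizontal distance between sink_large and chip_large below 0.008 m and z of sink_large in the frame of chip_large between 0.001 and 0.006 m and angle between each of sink_large, sink_medium, sink_small, sink_bar's own z axis and vertical below 0.08 rad and (angle between the x axis of sink_large and the x axis of chip_large, either way round below 0.2 rad or angle between the x axis of sink_large and the y axis of chip_large, either way round below 0.2 rad) and linear speed of each of sink_large, sink_medium, sink_small, sink_bar below 0.02 m/s and angular speed of each of sink_large, sink_medium, sink_small, sink_bar below 0.2 rad/s and contact force between each of sink_large, sink_medium, sink_small, sink_bar and the fingers below 0.1 N and horizontal distance between sink_medium and chip_medium below 0.008 m and z of sink_medium in the frame of chip_medium between 0.001 and 0.006 m and (angle between the x axis of sink_medium and the x axis of chip_medium, either way round below 0.2 rad or angle between the x axis of sink_medium and the y axis of chip_medium, either way round below 0.2 rad) and horizontal distance between sink_small and chip_small below 0.008 m and z of sink_small in the frame of chip_small between 0.001 and 0.006 m and (angle between the x axis of sink_small and the x axis of chip_small, either way round below 0.2 rad or angle between the x axis of sink_small and the y axis of chip_small, either way round below 0.2 rad) and horizontal distance between sink_bar and transistor_row below 0.008 m and z of sink_bar in the frame of transistor_row between 0.0025 and 0.0075 m and angle between the x axis of sink_bar and the x axis of transistor_row, either way round below 0.2 rad); the robot touches nothing.
It fails at once if the fan is moved by more than 20 mm (distance of fan from where it was at the start of the episode above 0.02 m).
It fails at once if the solder spool is moved by more than 20 mm (distance of solder_spool from where it was at the start of the episode above 0.02 m).
It also fails if it takes over 88 s, if anything falls off the work surface, if the arm or the gripper's body presses on something with over 40 N, if the wrist force passes 120 N, or if a joint passes its speed limit or range.

## Working session

There is one attempt and no reset: what is moved stays moved. The work goes in short steps, each a Python script; the robot and the scene stay as the last script left them, time stands still between calls to the robot, and variables do not carry over. Pictures are saved under pics/ and viewed, at most 14 in all, crops included, and the job is handed in when it is done.

```bash
mkdir -p pics; python3 - <<'E'
from bench import arm
import cv2,numpy as np
s=arm.read_state();print(s['clock'],s['tool_pos'],s['eef_rot'],arm.grip_depth,s['grip_width'])
for n in('top','side'):
    p=arm.grab_frame(n);cv2.imwrite(f'pics/{n}0.png',p['frame'][:,:,::-1])
    print(n,p['camera_matrix'].tolist(),p['distortion'],np.round(p['world_to_cam'],4).tolist())
    for l in['sink_large','sink_medium','sink_small','sink_bar','chip_large','chip_medium','chip_small','transistor_row','fan','solder_spool']:
        print(l,[(np.round(d['position'],3).tolist(),round(d['confidence'],2)) for d in arm.pinpoint(l,p)])
print(arm.read_state()['clock'])
E
```

```text
0.0 [0.25253614 0.62549492 0.23046157] [-3.13994847e+00  3.90757714e-05  2.75782305e+00] 0.0187 0.08563069059936246
top [[372.3817149547698, 0.0, 323.72385357297276], [0.0, 372.3817149547698, 197.39408531447214], [0.0, 0.0, 1.0]] [-0.04066659  0.          0.          0.          0.        ] [[0.0051, -0.9992, 0.0384, -0.0224], [-0.9904, -0.0103, -0.1375, 0.5689], [0.1378, -0.0374, -0.9898, 0.9374], [0.0, 0.0, 0.0, 1.0]]
sink_large [([0.43, 0.251, -0.003], 0.58)]
sink_medium [([0.499, 0.414, 0.003], 0.78)]
sink_small [([0.611, -0.283, 0.006], 0.67)]
sink_bar [([0.612, 0.282, 0.002], 0.89), ([0.66, 0.392, 0.001], 0.87), ([0.575, 0.188, 0.002], 0.67), ([0.717, 0.206, 0.003], 0.55)]
chip_large [([0.523, -0.068, 0.014], 0.81)]
chip_medium [([0.624, 0.028, 0.01], 0.5)]
chip_small [([0.527, 0.03, 0.012], 0.43)]
transistor_row [([0.623, -0.072, 0.014], 0.67), ([0.623, 0.025, 0.007], 0.51)]
fan [([0.431, -0.277, 0.001], 0.69)]
solder_spool [([0.503, -0.415, 0.002], 0.92)]
side [[477.6490721086136, 0.0, 322.5735785808425], [0.0, 477.6490721086136, 193.70272963594005], [0.0, 0.0, 1.0]] [-0.0297
[... 163 characters left out ...]
[0.0, 0.0, 0.0, 1.0]]
sink_large [([0.435, 0.249, 0.007], 0.83)]
sink_medium [([0.516, -0.067, 0.016], 0.66), ([0.501, 0.411, 0.0], 0.6)]
sink_small [([0.614, -0.279, 0.004], 0.62)]
sink_bar [([0.66, 0.39, 0.002], 0.68), ([0.716, 0.209, 0.005], 0.65), ([0.614, 0.28, 0.008], 0.56), ([0.506, -0.416, 0.001], 0.54), ([0.575, 0.186, -0.003], 0.45)]
chip_large [([0.518, -0.065, 0.015], 0.62)]
chip_medium [([0.623, 0.027, 0.01], 0.51)]
chip_small [([0.611, 0.279, 0.006], 0.73), ([0.501, 0.41, -0.002], 0.55), ([0.525, 0.028, 0.009], 0.42)]
transistor_row [([0.612, -0.073, 0.013], 0.55)]
fan [([0.429, -0.281, 0.0], 0.56), ([0.505, -0.414, -0.0], 0.19)]
solder_spool [([0.509, -0.415, -0.0], 0.82)]
1.1
```

View pics/top0.png

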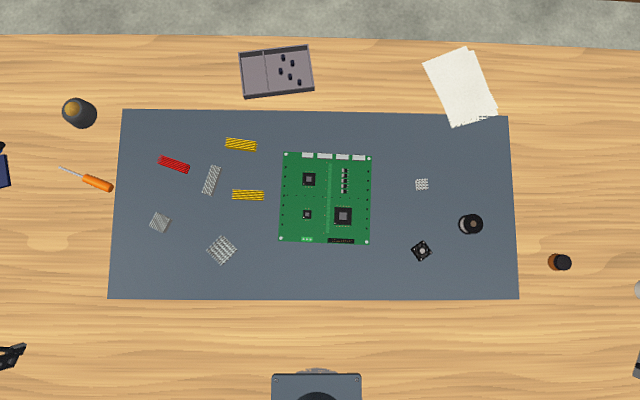

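View pics/side0.png

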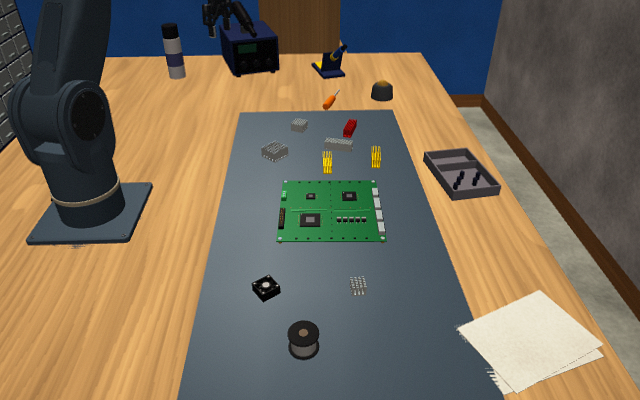

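The candidates for sink_bar in top0 are:
- red (174,164)
- yellow (241,144)
- yellow (248,195)
- bare grey (211,180), which fits "bare aluminium"

Next I fit the poses and confirm them in a crop with overlays.

```bash
cat > h.py <<'E'
from bench import arm
import cv2,numpy as np
from scipy.optimize import minimize
D={'sink_large':(.054,.054,.030),'sink_medium':(.040,.040,.026),'sink_small':(.028,.028,.024),'sink_bar':(.080,.024,.026),
'chip_large':(.047,.047,.003),'chip_medium':(.035,.035,.003),'chip_small':(.023,.023,.003),'transistor_row':(.068,.015,.0045)}
def proj(P,c):
    W=c['world_to_cam'];r,_=cv2.Rodrigues(W[:3,:3].copy())
    return cv2.projectPoints(np.asarray(P,float).reshape(-1,1,3),r,W[:3,3].copy(),c['camera_matrix'],np.asarray(c['distortion'],float))[0][:,0]
def box(n,x,y,yaw,z):
    l,w,h=D[n];c,s=np.cos(yaw),np.sin(yaw)
    return [[x+c*a*l/2-s*b*w/2,y+s*a*l/2+c*b*w/2,z+k*h] for a in(-1,1) for b in(-1,1) for k in(0,1)]
def fit(n,x0,y0,z,cams,masks):
    def loss(p):
        t=0
        for c,m in zip(cams,masks):
            u=proj(box(n,*p,z),c);o=np.floor(proj([[x0,y0,z]],c)[0]).astype(int)-40
            h=cv2.convexHull(((u-o+.5)*8).astype(np.float32))
            im=np.zeros((640,640),np.uint8);cv2.fillConvexPoly(im,np.round((h-.5)*16).astype(int),255,shift=4)
            im=cv2.resize(im,(80,80),interpolation=cv2.INTER_AREA)/255.
            t+=((im-m[o[1]:o[1]+80,o[0]:o[0]+80])**2).sum()/max(m.sum(),1)
        return t
    best=None
    for y in np.arange(0,np.pi,np.pi/8):
        r=minimize(loss,[x0,y0,y],method='Nelder-Mead',options=dict(initial_simplex=[[x0,y0,y],[x0+.006,y0,y],[x0,y0+.006,y],[x0,y0,y+.2]],xatol=1e-4,fatol=1e-4))
        if best is None or r.fun<best.fun: best=r
    return best.x,best.fun
def sil(n,c,x,y,z):
    u=proj([[x,y,z]],c)[0];b=None
    for d in arm.silhouettes(n,c):
        yy,xx=np.nonzero(d['region'])
        e=np.hypot(xx.mean()-u[0],yy.mean()-u[1])
        if b is None or e<b[0]: b=(e,d['region'].astype(float))
    return b[1] if b and b[0]<10 else None
E
cat > m.py <<'E'
from h import *
G={'sink_large':(.432,.250,.002),'sink_medium':(.5,.412,.002),'sink_small':(.612,-.281,.002),'sink_bar':(.613,.281,.002),
'chip_large':(.521,-.067,.012),'chip_medium':(.623,.028,.012),'chip_small':(.526,.029,.012),'transistor_row':(.62,-.072,.012)}
cams=[arm.grab_frame(n) for n in('top','side')];R={}
for n,g in G.items():
    ms=[sil(n,c,g[0],g[1],g[2]+D[n][2]/2) for c in cams]
    for k in([0],[1],[0,1]):
        if any(ms[i] is None for i in k): print(n,'missing',k);continue
        p,f=fit(n,*g,[cams[i] for i in k],[ms[i] for i in k]);print(n,k,np.round(p,4),round(f,3));R[n]=p
import json;json.dump({n:list(p) for n,p in R.items()},open('R.json','w'))
im=cv2.resize(cams[0]['frame'][120:280,140:440],None,fx=2.6,fy=2.6,interpolation=cv2.INTER_CUBIC)[:,:,::-1].copy()
for n,p in R.items():
    h=cv2.convexHull(proj(box(n,*p,G[n][2]),cams[0]).astype(np.float32))
    cv2.polylines(im,[np.round((h-[140,120]+.5)*2.6).astype(int)],True,(255,0,255),1)
cv2.imwrite('pics/fit0.png',im)
E
python3 m.py
```

```text
sink_large [0] [0.43   0.2456 0.8048] 0.041
sink_large [1] [0.4313 0.2506 0.8144] 0.051
sink_large [0, 1] [0.4304 0.2467 0.7932] 0.142
sink_medium [0] [0.501  0.4119 1.1589] 0.088
sink_medium [1] [0.5027 0.417  1.3839] 0.174
sink_medium [0, 1] [0.5013 0.4121 1.2224] 0.316
sink_small missing [0]
sink_small [1] [ 0.6126 -0.2852 -0.0911] 0.146
sink_small missing [0, 1]
sink_bar [0] [ 0.6158  0.2813 -0.2803] 0.183
sink_bar [1] [ 0.6166  0.2852 -0.3189] 0.03
sink_bar [0, 1] [0.6164 0.283  2.8382] 0.252
chip_large [0] [ 0.5241 -0.0692 -0.0539] 0.058
chip_large [1] [ 0.5229 -0.0668 -0.0354] 0.028
chip_large [0, 1] [ 0.5233 -0.068   1.5277] 0.123
chip_medium [0] [0.6235 0.023  1.5903] 0.095
chip_medium missing [1]
chip_medium missing [0, 1]
chip_small [0] [0.5272 0.027  1.5907] 0.08
chip_small [1] [0.5274 0.0304 1.5371] 0.101
chip_small [0, 1] [0.5274 0.0284 1.4933] 0.284
transistor_row missing [0]
transistor_row missing [1]
transistor_row missing [0, 1]
```

View pics/fit0.png

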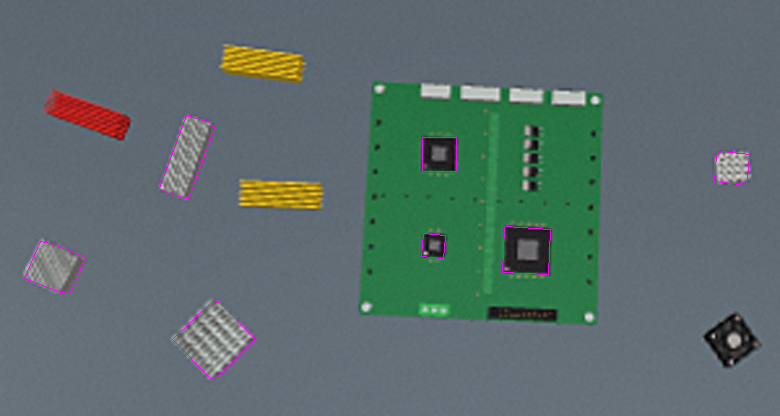

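The crop confirms the bare grey bar at crop (186,157), and the fits look right. The three chips fit a 96 mm square with board yaw ≈ -0.037. That puts the transistor row at about (0.620, -0.072), matching the image. I'll start with the large sink.

```bash
cat > mv.py <<'E'
from h import *
B=-.037
# xy yaw ; part xy ; part top z ; TCP above underside ; quarter turns ok
J={'large':((.4306,.2480,.805),(.5235,-.0682),.015,.000),'medium':((.5015,.4135,1.18),(.6235,.0245),.015,.001),
'small':((.612,-.287,-.07),(.5273,.0283),.015,.002),'bar':((.6162,.2832,-.30),(.6197,-.0717),.0165,.002)}
W=dict(large=.054,medium=.040,small=.028,bar=.024)
def wrap(a): return (a+np.pi)%(2*np.pi)-np.pi
H=.15
def go(n):
    (x,y,a),(px,py),top,o=J[n];q=np.array(arm.read_state()['joints']);best=None
    for k in range(0,4,2 if n=='bar' else 1):
        for m in(0,1):
            ya,yb=wrap(a+k*np.pi/2),wrap(B+m*np.pi)
            A,C=arm.solve_ik([x,y,H],[np.pi,0,ya]),arm.solve_ik([px,py,H],[np.pi,0,yb])
            if A is None or C is None or arm.solve_ik([x,y,.002+o],[np.pi,0,ya]) is None: continue
            c=np.abs(np.array(A)-q).max()+np.abs(np.array(C)-A).max()
            if best is None or c<best[0]: best=(c,ya,yb)
    print(n,best);_,ya,yb=best
    arm.movep([x,y,H],[np.pi,0,ya]);arm.move_gripper(min(.085,W[n]+.022))
    hit=arm.servo_line([x,y,.002+o],speed=.1,contact_N=8)
    arm.move_gripper(0);s=arm.read_state();print('hit',hit,'w',s['grip_width'],s['grip_force'],s['tool_pos'],s['clock'])
    if s['grip_width']<W[n]-.006: print('MISS');return
    arm.servo_line([x,y,H],speed=.15)
    arm.movep([px,py,H],[np.pi,0,yb])
    print('held',arm.read_state()['grip_width'])
    arm.servo_line([px,py,top+o+.012],speed=.12)
    hit=arm.servo_line([px,py,top+o-.0005],speed=.03,contact_N=4)
    print('place',hit,arm.read_state()['tool_pos'])
    arm.move_gripper(W[n]+.016)
    arm.servo_line([px,py,H],speed=.12);print('t',arm.read_state()['clock'])
E
python3 - <<'E'
from mv import *
go('large')
p=arm.grab_frame('top');q=arm.grab_frame('side')
f=lambda c,u,v:cv2.resize(c['frame'][v:v+125,u:u+200],None,fx=4,fy=4,interpolation=cv2.INTER_CUBIC)
cv2.imwrite('pics/a1.png',np.hstack([cv2.resize(f(p,220,135),(400,250)),cv2.resize(f(q,240,150),(400,250))])[:,:,::-1])
E
```

```text
large (np.float64(1.488856387128613), 0.8050000000000002, -0.03699999999999992)
hit False w 0.05346986839427601 62.96138048171997 [0.43071872 0.2482005  0.0026007 ] 5.7917
held 0.05329657111523762
place True [ 0.52366657 -0.06803637  0.01562423]
t 11.35
```

View pics/a1.png

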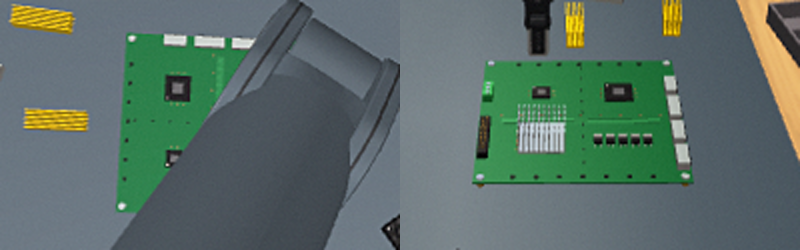

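The side view (right half) shows the large sink seated square at about (542,128). The arm hides it in the top view. I'll do the others next.

```bash
python3 - <<'E'
from mv import *
go('medium');go('bar');go('small')
arm.movep([.5,.45,.25],[np.pi,0,0])
cams=[arm.grab_frame(n) for n in('top','side')]
cv2.imwrite('pics/a2.png',np.vstack([cv2.resize(c['frame'][v:v+115,u:u+200],None,fx=2.6,fy=2.6,interpolation=cv2.INTER_CUBIC) for c,u,v in zip(cams,(220,140),(230,140)) for u,v in [((220,140) if c is cams[0] else (240,150))]])[:,:,::-1])
for k in W:
    n='sink_'+k;(px,py),top=J[k][1:3]
    for i,c in enumerate(cams):
        m=sil(n,c,px,py,top+.012)
        if m is not None:
            p,f=fit(n,px,py,top,[c],[m]);print(n,i,np.round(p-[px,py,0],4),round(f,3))
        else:print(n,i,'missing')
print(arm.read_state()['clock'])
E
```

```text
medium (np.float64(1.094777420295119), 1.1799999999999997, -0.03699999999999992)
hit False w 0.039120405632586404 60.533069372177124 [0.50192891 0.41379598 0.00381985] 15.4
held 0.03922979379701345
place True [0.62358472 0.02461765 0.01679638]
t 21.1917
bar (np.float64(1.3606695945238019), -0.2999999999999998, -0.03699999999999992)
hit False w 0.022885814613487297 59.618128538131714 [0.61657328 0.28331875 0.00465066] 24.4083
held 0.022528133541985913
place True [ 0.61977582 -0.07153523  0.01911666]
t 29.9833
small (np.float64(1.0141253575620772), -0.06999999999999984, -0.03699999999999992)
hit False w 0.027034830954992636 59.85268950462341 [ 0.61242596 -0.28729477  0.00475509] 33.0417
held 0.026883115986066266
place True [0.52743165 0.02852748 0.01761836]
t 38.55
sink_large 0 [ 1.7000e-03 -3.0000e-04  1.5236e+00] 0.053
sink_large 1 [ 0.002  -0.0006 -0.0471] 0.569
sink_medium 0 [ 0.002  -0.0025  1.5385] 0.044
sink_medium 1 [ 0.0029  0.0002 -0.0968] 0.329
sink_small 0 missing
sink_small 1 [-0.0003 -0.0004 -0.0106] 0.302
sink_bar 0 [-0.0026 -0.0017 -0.051 ] 0.062
sink_bar 1 [-4.0000e-04  8.0000e-04  3.0914e+00] 0.009
40.65
```

View pics/a2.png

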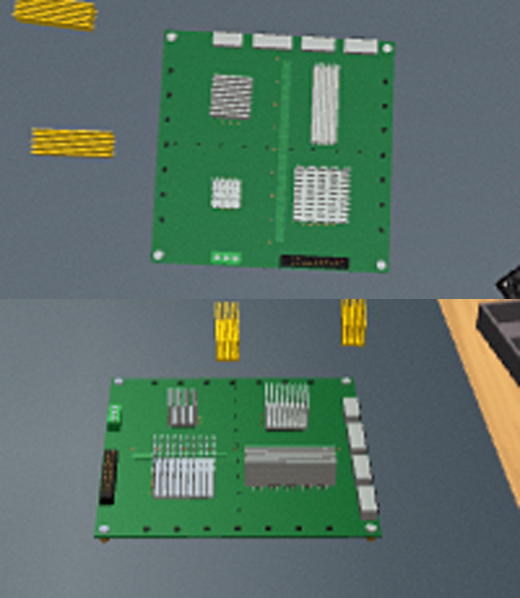

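Both views show all four sinks flat and square on their parts. Fitted offsets are within about 3 mm of the target points, yaw is within about 0.06 rad, and the arm is clear, so I'm handing in.

```bash
python3 -c "
from bench import arm
print(arm.finish_job())"
```

```text
the job is handed in; nothing more can be done
None
```

All four heatsinks are on their parts and released, each measured within about 4 mm of centre; the fan and solder spool were left alone, and the job was handed in at about 41 s of the 88 s allowed (no verdict came back).

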